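# Knock out the dust brush and hold it in the suction box

## Robot

A 6-joint arm with a two-finger parallel gripper is mounted at the origin on a cart in front of the work surface, level with it; the furniture and walls round the work are solid. World frame = base frame: x ahead of the robot, y to its left, z up, the work surface at z = 0. Lengths are in mm, angles in degrees, forces in N, time in s.
With the tool pointing down it reaches from about 275 to 850 mm from the base axis. Payload 5.2 kg.
Tool frame: the origin (TCP) lies at the very end of the fingers, on their centre line; the grasp point (between the pads) lies 19 mm behind it (r.grip_point_offset is the distance from the TCP to the grasp point, in mm); z points along the fingers, y is the line along which they close (so a half turn about z gives the same grasp; the last joint's range is limited). The gripper opens to 85 mm and grips with 20 to 120 N. Pads are 22 mm wide; open, the fingers measure 114 mm over their backs; the gripper's body (76 mm by 85 mm) begins 54 mm behind the grasp point. The pads swing forward as they close: fully open they stand 13 mm farther back than shut.
Start: joints at [62.063, 14.817, 87.949, -0, 77.235, -11.62], TCP at [154.509, 527.856, 231.31] pointing down, gripper open.
Joint ranges: [-179.93, 179.93], [-52.35, 119.4], [10.71, 147.94], [-69.91, 249.91], [12.55, 155.21], [-178.61, 178.61]. Speed limits (degrees/s): [147.25, 147.25, 180, 180, 180, 180].

## Interface

Orientations are given as a 3x3 rotation matrix whose columns are the frame's x, y, z axes.
In Python, from cell import r, get_image, calibration, nets gives the robot as it stands.
- The arm moves only by the tool drive_tool, never from a script. Its argument "plan" is a list of rows, each an object with "rotation": the turn, a rotation vector about the tool's x, y, z in rad, a list of three; "xyz": the shift along the tool's x, y, z in mm, a list of three; "jaw": the opening, from -1 (shut) to 1 (fully open). In form: [{"rotation": [rx, ry, rz], "xyz": [tx, ty, tz], "jaw": jaw}, ...]. A call has 1 to 12 rows; each row shifts and turns the commanded pose from where the row before left it, along the tool's axes as they then stand; what a row does not reach is not made up. A row lasts 1/8 s, in which the tool goes at most 62.5 mm and 10.7 degrees, less where a joint would pass 70% of its speed; a pose out of reach is approached as far as the arm can. A call with a gripper value outside its range is refused whole. The fingers move at their own pace and stop on an object; "newtons" is the grip in N (left out, the last holds). Time passes only in rows, so rows that do not move let the fingers close. It gives the time, the measured TCP pose, the force, the opening and the grip force at its end, in the units of the state.
- r.sense(): the state, without advancing time (a new reading comes with each control period).
- get_image(name): name is "side" or "top" or "wrist"; returns the picture (480x640x3 uint8, red, green, blue); there is no depth.
- calibration(name): a dict with "fx", "fy", "cx", "cy" (pixels), "k1" (the pictures are not rectified: a ray, as slopes to the right and down, at radius r is drawn at 1 + k1 r^2 times it, then the intrinsics apply), "cam_to_world" (4x4, takes a point from camera to world coordinates). Camera axes: x right, y up, looking along -z (the intrinsics and any distortion apply to the point x, -y, -z); pixel columns grow to the right and rows downward; lengths in mm; the calibration is good to about 2 mm. A picture is of the moment at which its call begins: read the wrist's pose just before it. calibration takes no time and is no camera call; for the wrist camera it gives the pose at the moment of the call.
- r.close_job(): hands the job in; it is judged then, once.
Trained networks look in the newest picture that a camera, given by its name, has taken for a name from the list of things; names that differ only in an ending like _2 or _b are one class to them, and where a whole thing is asked for, a point or a joint stands for the part that bears it (a point fixed in the world has none). Each returns a list of dicts, best first, with "confidence" (0 to 1); they miss things now and then, are a little off and sometimes report something else, mostly with a low value. They report only what shows in the picture. A call takes as long as a camera call. They do not tell look-alikes from the thing itself.
- nets.boxes_of(camera, target): "position" ([column, row] in pixels, amid what is visible of it).
The state is a dict: "time": time; "joints": joint angles; "joint_vel": joint speeds; "tau": joint torques, N m; "eef_pos": TCP position; "tool_rot": TCP orientation; "contact_force": force on the tool from outside, world axes, zero at the start; "wrist_torque": the same for the moment, N m; "grip_width": finger opening in mm; "gripper_force": force on a finger pad.
Only numpy, scipy, OpenCV 4.12 (cv2) and the standard library are available. Lean on these libraries where they do the work, as an engineer would, in place of code of your own. Each camera call takes 0.05 s, during which the arm holds its last target. There are 200 camera calls.

## Task

Take the flat brush out of its stand and clean it: holding it upright, bristles down, move it down nearly to the bottom of the open glass jar, up to the rim and down nearly to the bottom once more. Then pass it bristles first through the narrow slot in the top of the suction box until its whole metal ferrule is below the top, the bristles hanging clear of the box's floor, and finish while still holding it there, upright and still. Leave the jar standing where it is and do not disturb the blower, the notebook or the loupe.

Things in the scene. Friction and masses are not known exactly. Their poses are not given: they have to be found in the camera images.
- brush: Flat brush, loose, about 45 g, 150 mm long, standing upright in the brush stand with the bristles down. Origin at the centre of the bristle tips (its lower end); z runs up along the handle, x across the wide faces, y through the thickness. From the origin upward: bristles (rigid) 0-22 mm, 20 x 6 mm in x and y; metal ferrule 22-44 mm, 22 x 8 mm; flat wooden handle 44-150 mm, 18 x 7 mm. The handle above the stand can be gripped from above, the fingers closing along y.
- brush_stand: Dark wooden block fixed to the bench, 70 x 60 x 50 mm (x, y, z), origin at the centre of its underside. In its top a pocket 25 x 11 mm, its floor 8 mm above the bench, in which the brush stands with its x and y along the block's own; the brush lifts straight out (at least 45 mm).
- jar: Open pressed-glass jar, loose, 0.24 kg, 45 mm high, 83 mm across; origin at the centre of its underside, z up. Inner floor 6 mm above the origin, clear inner radius about 32 mm. It is the jar without a lid, near the stand and the box (another jar, with a lid, stands far to the left).
- suction_box: Grey suction box fixed to the bench, 120 x 100 x 90 mm (x, y, z), origin at the centre of its underside, z up; clear window in its front (-x) face, a 22 mm hose stub on its back (+x) face. Hollow: inner floor 6 mm above the bench. Closed but for the slot in its aluminium top.
- slot (a point): Centre of the slot, on the upper surface of the suction box's top, 90 mm above the bench; axes as the box's. The slot measures 26 mm along x and 10 mm along y (the ferrule is 22 x 8 mm), with a 3 mm chamfer round its mouth, and goes through the 8 mm thick top. The space below is 84 mm deep from the upper surface to the inner floor.
- blower: Blue rubber dust blower, 82 x 54 x 52 mm, loose bystander near the back of the bench; origin under its centre.
- small_notebook: Small spiral notebook, 62 x 88 x 12 mm, loose bystander lying near the front; origin under its centre.
- eye_loupe: Black eye loupe, 32 mm across, 28 mm high, loose bystander near the front left; origin under its centre.
There are look-alikes about, which are no part of the job. Of the things like the brush, leave any that is purple; of the rest the larger one is meant.

How it is judged:
By the outcome, as a careful person would: the job done as asked, in the order asked, and still so for the second after the job is handed in, while the arm keeps its last pose, push and grip.
It also fails if it takes over 54 s, if anything falls off the work surface, if the arm or the gripper's body presses on something with over 40 N, if the wrist force passes 120 N, or if a joint passes its speed limit or range.

## Working session

There is one attempt and no reset: what is moved stays moved. The work goes in short steps, Python scripts to look and compute and a tool call to move; the robot and the scene stay as the last step left them, time stands still between calls to the robot, and variables do not carry over. Pictures are saved under pics/ and viewed, at most 10 in all, crops included, and the job is handed in when it is done.

Besides the shell and the picture viewer there is one more tool, called as name(argument=value, ...) on one line, values as JSON. drive_tool: Moves the arm, as the interface text tells. Its arguments: {"type":"object","properties":{"plan":{"type":"array"},"newtons":{"type":"number"}},"required":["plan"]}

```bash
mkdir -p pics
cat > h.py <<'E'
import numpy as np, cv2
from cell import r, get_image, calibration, nets
def ray(c,px):
    K=np.array([[c['fx'],0,c['cx']],[0,c['fy'],c['cy']],[0,0,1.]])
    u=cv2.undistortPoints(np.array([[px]],float),K,np.array([c['k1'],0,0,0,0.]))[0,0]
    T=np.array(c['cam_to_world']); d=T[:3,:3]@np.array([u[0],-u[1],-1]); return T[:3,3],d
def at(c,px,z):
    o,d=ray(c,px); return o+d*(z-o[2])/d[2]
def proj(c,P):
    T=np.array(c['cam_to_world']); p=T[:3,:3].T@(np.array(P,float)-T[:3,3]); x,y=p[0]/-p[2],-p[1]/-p[2]
    s=1+c['k1']*(x*x+y*y); return np.array([c['fx']*x*s+c['cx'],c['fy']*y*s+c['cy']])
def shot(n,f):
    im=get_image(n); cv2.imwrite('pics/'+f,im[:,:,::-1]); return im
E
python3 - <<'E'
from h import *
for n in ['top','side']:
    shot(n,n+'0.png'); c=calibration(n); print(n,np.round(np.array(c['cam_to_world']),2).tolist(),c['fx'],c['k1'])
    for t,z in [('brush',130),('brush_stand',50),('jar',22),('suction_box',90),('blower',26)]:
        for b in nets.boxes_of(n,t)[:4]: print(t,np.round(b['position'],1),round(b['confidence'],2),np.round(at(c,b['position'],z)))
print(r.sense())
E
```

```text
top [[-0.02, 1.0, -0.03, 498.45], [-1.0, -0.02, -0.02, -29.01], [-0.03, 0.03, 1.0, 921.18], [0.0, 0.0, 0.0, 1.0]] 481.03416968104466 0.01389232375176157
brush [354.7 160.4] 0.52 [661. -70. 130.]
brush [249.9 230.2] 0.45 [548. 105. 130.]
brush [363.6 229.5] 0.4 [546. -83. 130.]
brush_stand [359. 229.] 0.75 [552. -80.  50.]
jar [429.2 233.4] 0.68 [ 543. -211.   22.]
suction_box [252. 233.] 0.61 [546. 108.  90.]
blower [351.5 160.7] 0.87 [681. -70.  26.]
side [[0.97, 0.16, -0.18, 389.14], [-0.24, 0.57, -0.79, -682.43], [-0.02, 0.81, 0.59, 576.52], [0.0, 0.0, 0.0, 1.0]] 461.0615458896565 -0.03991179811428463
brush [295.5 244.7] 0.68 [484. -91. 130.]
brush [329.5 248.6] 0.63 [ 535. -116.  130.]
brush [345.4 230.1] 0.6 [574. -73. 130.]
jar [349.5 334.9] 0.68 [ 543. -205.   22.]
jar [244.5 217.5] 0.67 [419. 180.  22.]
suction_box [308.4 209.9] 0.58 [540.  67.  90.]
blower [398.7 270.9] 0.92 [674. -83.  26.]
{'time': 0.6, 'joints': array([ 6.20600595e+01,  1.48149510e+01,  8.79489250e+01, -1.75738434e-03,
        7.72326914e+01, -1.16207647e+01]), 'joint_vel': array([-0.01200151, -0.00506416, -0.00692531,  0.03540801, -0.03564036,
       -0.00963568]), 'tau': array([-8.45543527e-04, -4.45667481e+01, -2.90766549e+01, -2.60356237e-04,
        1.02103346e-03, -6.19550150e-06]), 'eef_pos': array([154.54937448, 527.85533648, 231.32675557]), 'tool_rot': array([[-9.59713208e-01,  2.80981416e-01,  5.44980575e-05],
       [ 2.80981418e-01,  9.59713208e-01,  3.89117353e-05],
       [-4.13690311e-05,  5.26570478e-05, -9.99999998e-01]]), 'contact_force': array([-0.17265729,  0.22289786, -0.43076515]), 'wrist_torque': array([0.0233718 , 0.02762151, 0.00905436]), 'gripper_force': 0.0, 'grip_width': 85.27878762479524}
```

View pics/top0.png

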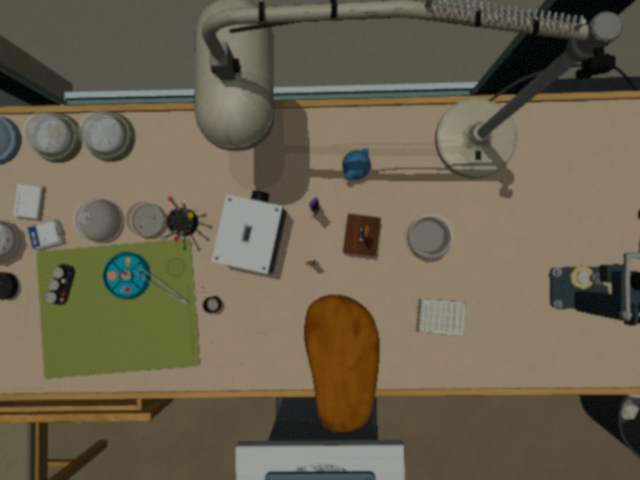

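View pics/side0.png

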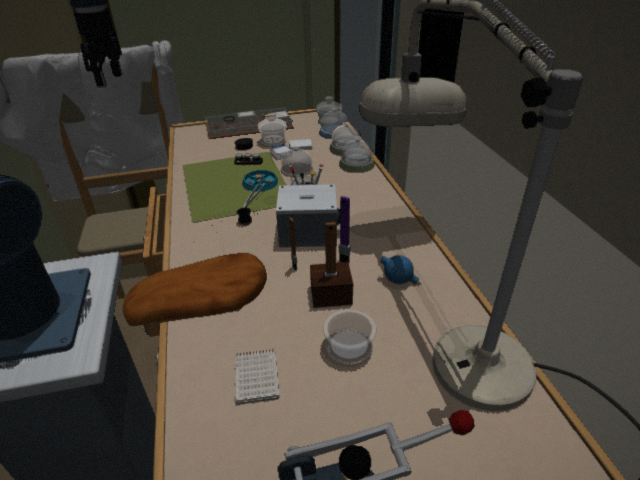

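The top view shows the stand with the tall brush at (363,235), the open jar at (429,236) and the box at (250,234), with its slot at (247,233). The purple brush is at (314,205) and the small one at (313,265). The side view agrees: stand at (331,285), jar at (350,335), box at (308,215). The lamp shade overhangs behind the box.

Run:
```python
from h import *
im=cv2.imread('pics/top0.png'); cv2.imwrite('pics/tc.png',cv2.resize(im[180:300,205:465],None,fx=3,fy=3,interpolation=cv2.INTER_CUBIC))
c=calibration('top');s=calibration('side')
def tri(a,b):
    o,d=ray(c,a);p,e=ray(s,b)
    k=np.linalg.lstsq(np.c_[d,-e],p-o,rcond=None)[0]; return (o+d*k[0]+p+e*k[1])/2,np.linalg.norm(o+d*k[0]-p-e*k[1])
print(tri((235,75),(412,100)), tri((235,140),(400,120)))
w=calibration('wrist'); q=r.sense(); R=q['tool_rot']; T=np.array(w['cam_to_world'])
print('cam in tool',R.T@(T[:3,3]-q['eef_pos']), np.round(R.T@T[:3,:3],3),w['fx'])
# slot & stand by corners
g=cv2.cvtColor(im,cv2.COLOR_BGR2GRAY)
m=(g[190:280,210:292]>165).astype(np.uint8); k=max(cv2.findContours(m,0,1)[0],key=cv2.contourArea)+np.array([210,190])
b=cv2.boxPoints(cv2.minAreaRect(k)); print([np.round(at(c,p,90)[:2]) for p in b])
```

```text
(array([750.82833086,  97.14815579, 278.14486337]), np.float64(1.4103765540936948)) (array([699.33567645,  97.14326495, 240.68848926]), np.float64(58.44239298380199))
cam in tool [ 6.65630767e+01  1.04215668e-01 -1.42759130e+02] [[ 0.001  0.963  0.268]
 [ 1.    -0.001 -0.001]
 [-0.     0.268 -0.963]] 341.5829125135887Traceback (most recent call last):
  File "<stdin>", line 12, in <module>
ValueError: max() iterable argument is empty
```

View pics/tc.png

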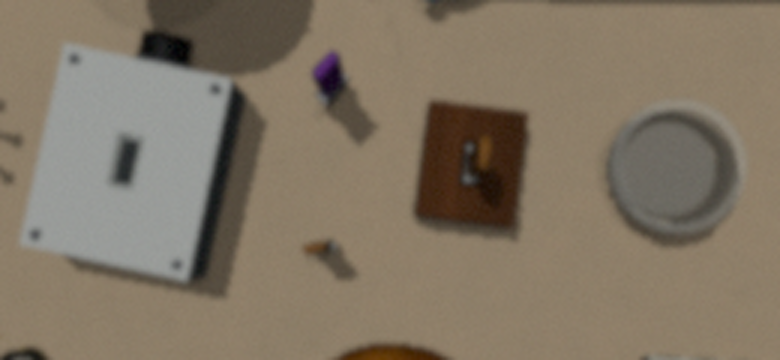

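Run:
```python
from h import *
c=calibration('top')
f=lambda l,z:np.array([at(c,(p[0]/3+204.67,p[1]/3+179.67),z)[:2] for p in l])
for n,l,z in [('box',[(67,44),(238,80),(190,282),(22,243)],90),('slot',[(118,136),(138,136),(130,184),(112,184)],90),('stand',[(430,102),(527,113),(517,229),(416,215)],50),('jar',[(611,172),(742,172),(676,103),(676,237)],45),('tip',[(486,137)],158),('foot',[(466,185)],50),('purple',[(328,65)],130),('small',[(315,248)],110)]:
    P=f(l,z); print(n,np.round(P,1).tolist(),P.mean(0).round(1))
    if len(P)==4:
        a=P[0]-P[3]+P[1]-P[2]; b=P[0]-P[1]+P[3]-P[2]; print('  xdir yaw',np.degrees(np.arctan2(a[1],a[0])),'ydir',np.degrees(np.arctan2(b[1],b[0]))-90, np.hypot(*a)/2,np.hypot(*b)/2)
```

```text
box [[614.2, 151.0], [591.3, 51.8], [475.0, 81.3], [499.2, 178.4]] [544.9 115.6]
  xdir yaw -13.829703732039546 ydir -13.490795042975847 119.1181666984411 100.93734068639085
slot [[560.2, 121.9], [559.9, 110.3], [532.2, 115.3], [532.4, 125.8]] [546.2 118.3]
  xdir yaw -9.0441978100231 ydir -1.0634184872086507 28.09195870604992 11.038282718696275
stand [[580.1, -60.4], [572.3, -118.7], [502.5, -111.2], [512.0, -50.6]] [541.7 -85.2]
  xdir yaw -7.1114125098885514 ydir -8.283416386112478 69.51430783631113 60.041154236860294
jar [[536.0, -169.0], [534.5, -247.6], [577.0, -209.1], [496.0, -207.1]] [ 535.9 -208.2]
  xdir yaw -170.48444432600644 ydir 44.646402101771116 1.2885660552846325 56.58767005804248
tip [[550.9, -85.7]] [550.9 -85.7]
foot [[529.5, -81.1]] [529.5 -81.1]
purple [[594.1, -1.8]] [594.1  -1.8]
small [[493.5, 7.9]] [493.5   7.9]
```

```bash
cat >> h.py <<'E'
def goto(p,yaw):
    "yaw = world angle of tool x; prints turn about tool z, then total shift in the turned tool axes"
    q=r.sense(); R=q['tool_rot']; y0=np.arctan2(R[1,0],R[0,0]); a=-(np.radians(yaw)-y0); a=(a+np.pi)%(2*np.pi)-np.pi
    Rn=R@cv2.Rodrigues(np.array([0,0,a]))[0]
    print('rz',round(a,4),'shift',np.round(Rn.T@(np.array(p)-q['eef_pos']),1),'tilt',np.round(R[:2,2],4))
E
python3 -c "
from h import *
goto((541,-84,285),172.3)"
```

```text
rz -0.1504 shift [-464.9 -554.6  -53.7] tilt [0.0001 0.    ]
```

drive_tool(plan=[{"rotation":[0,0,-0.1504],"xyz":[0,0,-20],"jaw":1},{"rotation":[0,0,0],"xyz":[-40,-47,-3],"jaw":1},{"rotation":[0,0,0],"xyz":[-40,-47,-3],"jaw":1},{"rotation":[0,0,0],"xyz":[-40,-47,-3],"jaw":1},{"rotation":[0,0,0],"xyz":[-40,-47,-3],"jaw":1},{"rotation":[0,0,0],"xyz":[-40,-47,-3],"jaw":1},{"rotation":[0,0,0],"xyz":[-40,-47,-3],"jaw":1},{"rotation":[0,0,0],"xyz":[-40,-47,-3],"jaw":1},{"rotation":[0,0,0],"xyz":[-40,-47,-3],"jaw":1},{"rotation":[0,0,0],"xyz":[-40,-47,-3],"jaw":1},{"rotation":[0,0,0],"xyz":[-40,-47,-3],"jaw":1},{"rotation":[0,0,0],"xyz":[-40,-47,-3],"jaw":1}])

```text
time: 2.1
eef_pos: [522.1, -45.4, 284.6]
tool_rot: [[-0.991, 0.134, 0.001], [0.134, 0.991, 0.0], [-0.001, 0.0, -1.0]]
contact_force: [0.6, 1.0, -0.1]
grip_width: 85.5
gripper_force: 0.0
```

drive_tool(plan=[{"rotation":[0,0,0],"xyz":[-25,-37,-1],"jaw":0.2},{"rotation":[0,0,0],"xyz":[0,0,0],"jaw":0.2}])

```text
time: 2.35
eef_pos: [542.1, -86.5, 284.6]
tool_rot: [[-0.99, 0.138, -0.001], [0.138, 0.99, -0.0], [0.0, -0.001, -1.0]]
contact_force: [0.5, 0.9, -0.4]
grip_width: 52.2
gripper_force: 0.0
```

Run:
```python
from h import *
print(r.sense()['joints'],r.sense()['eef_pos']); goto((541,-84,285),172.3)
c=calibration('wrist'); im=shot('wrist','w1.png'); print(proj(c,(541,-84,158)),proj(c,(541,-84,50)),nets.boxes_of('wrist','brush')[:2])
np.save('w1.npy',c,allow_pickle=True)
```

```text
[-2.06916188e+01  1.30146471e+01  8.28773687e+01 -3.57866043e-02
  8.41268363e+01 -1.02758292e+02] [542.08877698 -86.54303108 284.57042404]
rz -0.004 shift [ 1.4  2.4 -0.4] tilt [-0.0005 -0.0005]
[318.6741999 229.0008343] [317.90235102 206.25850908] [{'position': [404.9, 256.4], 'confidence': 0.56}, {'position': [505.5, 189.2], 'confidence': 0.42}]
```

View pics/w1.png

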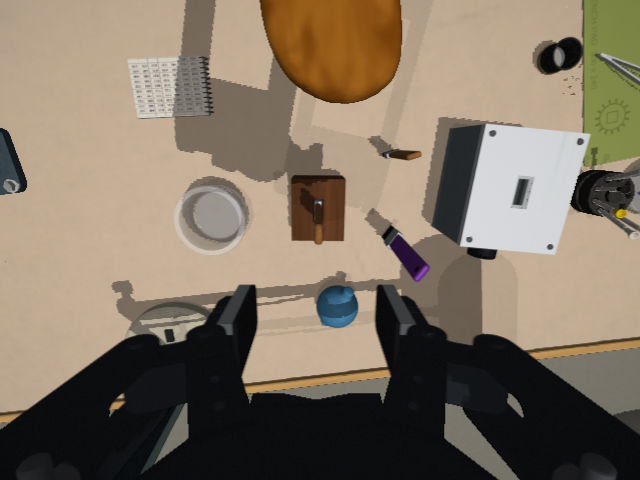

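The wrist view shows the stand at (318,208), with the brush's handle tip at about (319,240), the jar at (212,218) and the slot at (522,192).

Run:
```python
from h import *
im=cv2.imread('pics/w1.png'); f=lambda x,y,w,h,k:cv2.resize(im[y:y+h,x:x+w],None,fx=k,fy=k,interpolation=cv2.INTER_CUBIC)
a=f(285,170,65,80,6); b=f(495,160,60,60,6); d=f(170,175,80,80,4)
o=np.zeros((360+320+0,0,3)); o=np.zeros((600,760,3),np.uint8); o[:480,:390]=a; o[:360,400:760]=b; o[:][365:600,400:720]=d[:235]
cv2.imwrite('pics/w1c.png',o)
```

```text
(no output)
```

View pics/w1c.png

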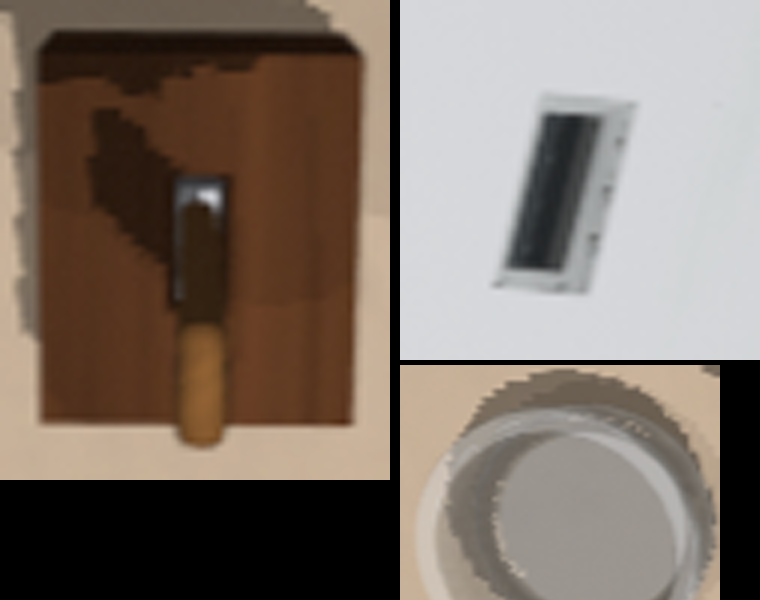

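Run:
```python
from h import *
c=np.load('w1.npy',allow_pickle=True).item()
f=lambda l,z,ox,oy,k:np.array([at(c,(p[0]/k+ox-.5+.5/k,p[1]/k+oy-.5+.5/k),z)[:2] for p in l])
def yaw(P): # order: nearL,nearR,farR,farL  (image right=+y... image down=+x)
    a=P[3]-P[0]+P[2]-P[1]; b=P[1]-P[0]+P[2]-P[3]; return np.degrees(np.arctan2(a[1],a[0])).round(2),(np.degrees(np.arctan2(b[1],b[0]))-90).round(2),np.hypot(*a)/2,np.hypot(*b)/2
for n,l,z,g in [('stand',[(40,53),(360,55),(353,423),(42,423)],50,(285,170,6)),('pocket',[(172,177),(230,177),(229,305),(172,305)],50,(285,170,6)),('top',[(180,325),(224,325),(223,445),(178,445)],158,(285,170,6)),
  ('slot',[(142,93),(237,103),(185,293),(93,286)],90,(495,160,6)),('boxtop',[(484,124),(589,134),(555,254),(460,246)],90,(0,0,1)),('jarrim',[(175,217),(247,217),(211,180),(211,254)],45,(0,0,1))]:
    P=f(l,z,*g); print(n,P.mean(0).round(1),yaw(P), P.round(1).tolist())
```

```text
stand [545.3 -84.8] (np.float64(-8.16), np.float64(-8.03), np.float64(69.6403536090667), np.float64(58.810090425179354)) [[506.6, -108.7], [514.9, -51.1], [583.8, -60.3], [575.7, -119.2]]
pocket [545.  -84.4] (np.float64(-7.98), np.float64(-7.85), np.float64(24.160492283748592), np.float64(10.7190881630976)) [[532.3, -88.0], [533.8, -77.4], [557.7, -80.8], [556.3, -91.4]]
top [544.9 -85. ] (np.float64(-8.45), np.float64(-7.85), np.float64(16.80249953084781), np.float64(6.037335415677634)) [[536.2, -86.7], [537.0, -80.8], [553.7, -83.2], [552.8, -89.3]]
slot [547.6 117.8] (np.float64(-13.7), np.float64(-12.96), np.float64(31.56989444064134), np.float64(15.632460655404468)) [[530.4, 113.9], [534.2, 129.2], [564.6, 121.7], [561.3, 106.5]]
boxtop [547.9 117.4] (np.float64(-12.37), np.float64(-12.9), np.float64(119.22963326869102), np.float64(100.08809809699005)) [[478.4, 81.2], [500.9, 179.1], [617.2, 153.2], [595.1, 56.0]]
jarrim [ 538.1 -206.6] (np.float64(-12.68), np.float64(36.12), np.float64(1.273175268153381), np.float64(61.90663235460226)) [[531.9, -247.1], [543.1, -165.8], [496.6, -197.4], [580.8, -216.1]]
```

```bash
python3 -c "
from h import *
goto((545,-84.7,95),172)"
```

```text
rz 0.0042 shift [ -4.6  -0.8 189.9] tilt [-0.001   0.0009]
```

drive_tool(plan=[{"rotation":[0,0,0.004],"xyz":[-4.6,-0.8,0],"jaw":0.2},{"rotation":[0,0,0],"xyz":[0,0,50],"jaw":0.2},{"rotation":[0,0,0],"xyz":[0,0,50],"jaw":0.2},{"rotation":[0,0,0],"xyz":[0,0,30],"jaw":0.2},{"rotation":[0,0,0],"xyz":[0,0,0],"jaw":0.2},{"rotation":[0,0,0],"xyz":[0,0,0],"jaw":0.2}])

```text
time: 3.2
eef_pos: [546.5, -84.5, 157.0]
tool_rot: [[-0.991, 0.137, 0.002], [0.137, 0.991, -0.001], [-0.002, -0.0, -1.0]]
contact_force: [0.8, -0.0, 0.1]
grip_width: 51.2
gripper_force: 0.0
```

Run:
```python
from h import *
print(r.sense()['eef_pos']); goto((545,-84.7,95),172)
c=calibration('wrist'); im=shot('wrist','w2.png'); print([proj(c,(545,-84.7,z)) for z in (158,95)])
```

```text
[546.49384477 -84.45842314 156.98672594]
rz 0.0023 shift [ 1.6 -0.4 62. ] tilt [ 0.0024 -0.0008]
[array([314.71180361, 295.38225754]), array([315.03082211, 252.78797897])]
```

View pics/w2.png

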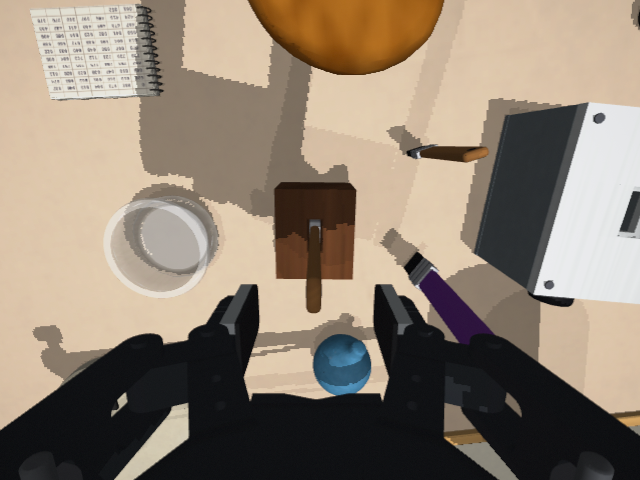

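The brush's handle tip is centred between the fingers at (314,300), as predicted, so I go down and grip.

drive_tool(plan=[{"rotation":[0,0,0],"xyz":[1.5,-0.4,20],"jaw":-0.2},{"rotation":[0,0,0],"xyz":[0,0,25],"jaw":-0.2},{"rotation":[0,0,0],"xyz":[0,0,17],"jaw":-0.2},{"rotation":[0,0,0],"xyz":[0,0,0],"jaw":-0.2},{"rotation":[0,0,0],"xyz":[0,0,0],"jaw":-1},{"rotation":[0,0,0],"xyz":[0,0,0],"jaw":-1},{"rotation":[0,0,0],"xyz":[0,0,0],"jaw":-1},{"rotation":[0,0,0],"xyz":[0,0,0],"jaw":-1},{"rotation":[0,0,0],"xyz":[0,0,0],"jaw":-1}], newtons=50)

```text
time: 4.38
eef_pos: [545.2, -85.4, 95.0]
tool_rot: [[-0.99, 0.138, 0.003], [0.138, 0.99, -0.001], [-0.003, -0.001, -1.0]]
contact_force: [-0.3, 0.4, 6.2]
grip_width: 6.8
gripper_force: 49.3
```

```bash
python3 -c "
from h import *
q=r.sense();print(q['eef_pos'],q['grip_width'],q['gripper_force'],q['contact_force'],q['time'])
R=q['tool_rot'];print(R)
goto((538,-207,180),172)"
```

```text
[545.16660553 -85.44785486  94.97875176] 6.804572308290978 49.322229623794556 [-0.31897606  0.40245767  6.18009954] 4.375
[[-9.90437716e-01  1.37926525e-01  3.06679658e-03]
 [ 1.37923762e-01  9.90442242e-01 -1.09589151e-03]
 [-3.18863739e-03 -6.62428167e-04 -9.99994697e-01]]
rz 0.0013 shift [ -10.1 -121.4  -84.9] tilt [ 0.0031 -0.0011]
```

drive_tool(plan=[{"rotation":[0,0,0],"xyz":[0,0,-15],"jaw":-1},{"rotation":[0,0,0],"xyz":[0,0,-25],"jaw":-1},{"rotation":[0,0,0],"xyz":[0,0,-25],"jaw":-1},{"rotation":[0,0,0],"xyz":[0,0,-20],"jaw":-1},{"rotation":[0,0,0],"xyz":[-2,-20,0],"jaw":-1},{"rotation":[0,0,0],"xyz":[-2,-30,0],"jaw":-1},{"rotation":[0,0,0],"xyz":[-2,-30,0],"jaw":-1},{"rotation":[0,0,0],"xyz":[-2,-26,0],"jaw":-1},{"rotation":[0,0,0],"xyz":[-2,-15,0],"jaw":-1},{"rotation":[0,0,0],"xyz":[0,0,0],"jaw":-1},{"rotation":[0,0,0],"xyz":[0,0,0],"jaw":-1}])

```text
time: 5.75
eef_pos: [537.0, -205.6, 178.0]
tool_rot: [[-0.99, 0.138, -0.001], [0.138, 0.99, 0.001], [0.001, 0.001, -1.0]]
contact_force: [0.4, 0.1, -0.1]
grip_width: 6.4
gripper_force: 48.7
```

Run:
```python
from h import *
q=r.sense();print(q['eef_pos'],q['grip_width'],q['gripper_force'],q['contact_force'],q['time'])
goto((538,-207,97),172)
c=calibration('wrist'); im=shot('wrist','w3.png'); s=shot('side','s3.png')
p=q['eef_pos']; R=q['tool_rot']; cs=calibration('side')
for h in (-87,-43,63): print(h,proj(cs,p-R[:,2]*h).round(1),proj(c,p-R[:,2]*h).round(1))
k=lambda a,x,y,w,h,f:cv2.resize(a[y:y+h,x:x+w,::-1],None,fx=f,fy=f,interpolation=cv2.INTER_CUBIC)
o=np.zeros((600,800,3),np.uint8); o[:480,:400]=k(im,220,120,200,240,2); o[:600,410:790]=k(s,285,215,95,150,4)
cv2.imwrite('pics/c3.png',o)
```

```text
[ 537.00402485 -205.64730944  178.02465367] 6.3716639056243825 48.72318685054779 [ 0.37377648  0.10334036 -0.08606611] 5.75
rz 0.0014 shift [-1.2 -1.3 81. ] tilt [-0.0006  0.0008]
-87 [346.4 304.3] [315.7 244.2]
-43 [346.9 282.2] [315.7 265.4]
63 [348.1 221. ] [315.6 394.7]
```

View pics/c3.png

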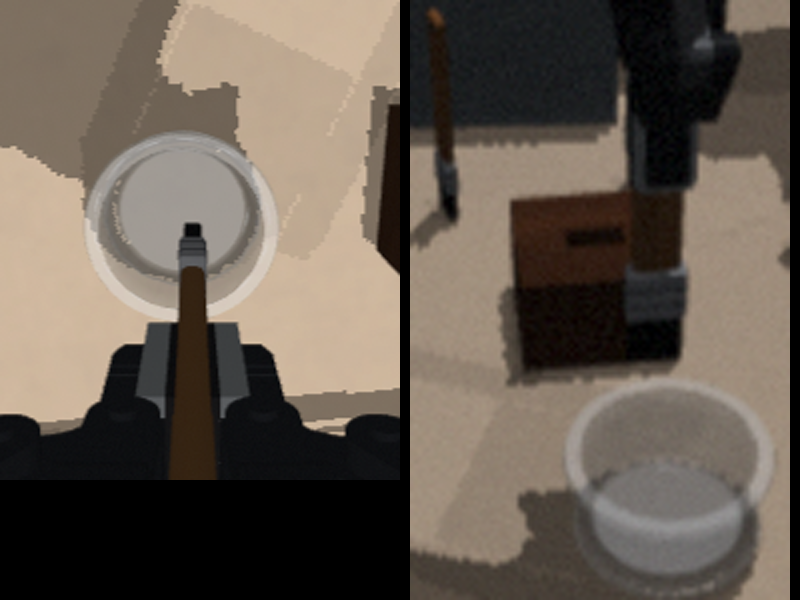

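Run:
```python
from h import *
c=calibration('wrist')
P=np.array([at(c,p,45)[:2] for p in [(262.5,233),(359,233),(310.5,185),(310.5,280)]]);print(P.round(1),P[:2].mean(0),P[2:].mean(0))
goto((538,-207,97),172)
```

```text
[[ 534.8 -249.7]
 [ 545.7 -170. ]
 [ 500.9 -204.5]
 [ 581.8 -215.9]] [ 540.28068365 -209.81386291] [ 541.37952623 -210.18499747]
rz 0.0022 shift [-1.  -1.6 81.3] tilt [-0.0002  0.0004]
```

drive_tool(plan=[{"rotation":[0,0,0.002],"xyz":[-3.4,-2.8,0],"jaw":-1},{"rotation":[0,0,0],"xyz":[0,0,25],"jaw":-1},{"rotation":[0,0,0],"xyz":[0,0,25],"jaw":-1},{"rotation":[0,0,0],"xyz":[0,0,20],"jaw":-1},{"rotation":[0,0,0],"xyz":[0,0,7],"jaw":-1},{"rotation":[0,0,0],"xyz":[0,0,0],"jaw":-1},{"rotation":[0,0,0],"xyz":[0,0,0],"jaw":-1}])

```text
time: 6.72
eef_pos: [540.9, -209.8, 102.3]
tool_rot: [[-0.99, 0.14, 0.001], [0.14, 0.99, -0.001], [-0.002, -0.001, -1.0]]
contact_force: [0.0, 0.3, -1.0]
grip_width: 6.5
gripper_force: 48.7
```

drive_tool(plan=[{"rotation":[0,0,0],"xyz":[0,0,5],"jaw":-1},{"rotation":[0,0,0],"xyz":[0,0,0],"jaw":-1},{"rotation":[0,0,0],"xyz":[0,0,0],"jaw":-1}])

```text
time: 7.1
eef_pos: [540.2, -209.6, 96.4]
tool_rot: [[-0.99, 0.14, 0.0], [0.14, 0.99, -0.0], [-0.0, -0.0, -1.0]]
contact_force: [0.7, -0.1, -0.3]
grip_width: 6.4
gripper_force: 48.7
```

drive_tool(plan=[{"rotation":[0,0,0],"xyz":[0,0,-18],"jaw":-1},{"rotation":[0,0,0],"xyz":[0,0,-18],"jaw":-1},{"rotation":[0,0,0],"xyz":[0,0,0],"jaw":-1},{"rotation":[0,0,0],"xyz":[0,0,0],"jaw":-1}])

```text
time: 7.6
eef_pos: [539.9, -209.3, 131.8]
tool_rot: [[-0.99, 0.14, -0.001], [0.14, 0.99, 0.0], [0.001, 0.0, -1.0]]
contact_force: [0.6, 0.9, 0.2]
grip_width: 5.9
gripper_force: 48.7
```

drive_tool(plan=[{"rotation":[0,0,0],"xyz":[0,0,18],"jaw":-1},{"rotation":[0,0,0],"xyz":[0,0,18],"jaw":-1},{"rotation":[0,0,0],"xyz":[0,0,0],"jaw":-1},{"rotation":[0,0,0],"xyz":[0,0,0],"jaw":-1}])

```text
time: 8.1
eef_pos: [540.0, -209.4, 96.0]
tool_rot: [[-0.99, 0.14, -0.001], [0.14, 0.99, 0.001], [0.001, 0.0, -1.0]]
contact_force: [-0.6, -0.3, -0.9]
grip_width: 6.7
gripper_force: 48.7
```

Run:
```python
from h import *
c=calibration('top');s=calibration('side')
def tri(a,b):
    o,d=ray(c,a);p,e=ray(s,b)
    k=np.linalg.lstsq(np.c_[d,-e],p-o,rcond=None)[0]; return ((o+d*k[0]+p+e*k[1])/2).round(),np.linalg.norm(o+d*k[0]-p-e*k[1]).round(1)
print(tri((314,199.5),(345,197)),tri((308,263),(293,219)),at(c,(235,148),280),at(c,(235,148),230))
goto((547.5,117.7,220),166.8)
```

```text
(array([594.,  -2., 151.]), np.float64(1.1)) (array([496.,  10., 113.]), np.float64(6.7)) [650.17523016  98.25940459 280.        ] [662.00700027 108.18418514 230.        ]
rz 0.0899 shift [  67.5  320.2 -123.8] tilt [-0.0008  0.0005]
```

drive_tool(plan=[{"rotation":[0,0,0],"xyz":[0,0,-25],"jaw":-1},{"rotation":[0,0,0],"xyz":[0,0,-40],"jaw":-1},{"rotation":[0,0,0],"xyz":[0,0,-45],"jaw":-1},{"rotation":[0,0,0.09],"xyz":[0,0,-40],"jaw":-1},{"rotation":[0,0,0],"xyz":[4.2,20,0],"jaw":-1},{"rotation":[0,0,0],"xyz":[8.4,40,0],"jaw":-1},{"rotation":[0,0,0],"xyz":[8.4,40,0],"jaw":-1},{"rotation":[0,0,0],"xyz":[8.4,40,0],"jaw":-1},{"rotation":[0,0,0],"xyz":[8.4,40,0],"jaw":-1},{"rotation":[0,0,0],"xyz":[8.4,40,0],"jaw":-1},{"rotation":[0,0,0],"xyz":[8.4,40,0],"jaw":-1},{"rotation":[0,0,0],"xyz":[8.4,40,0],"jaw":-1}])

```text
time: 9.6
eef_pos: [546.2, 99.0, 245.2]
tool_rot: [[-0.974, 0.227, -0.002], [0.227, 0.974, 0.0], [0.002, -0.0, -1.0]]
contact_force: [1.5, -0.8, -0.3]
grip_width: 6.8
gripper_force: 48.7
```

drive_tool(plan=[{"rotation":[0,0,0],"xyz":[4.2,20,25],"jaw":-1},{"rotation":[0,0,0],"xyz":[0,0,20],"jaw":-1},{"rotation":[0,0,0],"xyz":[0,0,0],"jaw":-1},{"rotation":[0,0,0],"xyz":[0,0,0],"jaw":-1},{"rotation":[0,0,0],"xyz":[0,0,0],"jaw":-1}])

```text
time: 10.22
eef_pos: [548.4, 117.1, 202.3]
tool_rot: [[-0.973, 0.229, 0.002], [0.229, 0.973, 0.0], [-0.002, 0.0, -1.0]]
contact_force: [-0.9, -0.7, -0.5]
grip_width: 6.2
gripper_force: 48.8
```

Run:
```python
from h import *
q=r.sense();print(q['eef_pos'],q['grip_width'],q['gripper_force'],q['contact_force'],q['time'])
goto((547.5,117.7,185),166.8)
c=calibration('wrist'); im=shot('wrist','w4.png'); np.save('w4.npy',c,allow_pickle=True)
p=q['eef_pos']; R=q['tool_rot']
for h in (-87,-43): print(h,proj(c,p-R[:,2]*h).round(1))
print(proj(c,(547.5,117.7,90)))
cv2.imwrite('pics/c4.png',cv2.resize(im[170:300,235:405,::-1],None,fx=4.5,fy=4.5,interpolation=cv2.INTER_CUBIC))
```

```text
[548.36702106 117.13358596 202.28541065] 6.164675215855128 48.756372928619385 [-0.88633927 -0.66732056 -0.47281321] 10.225
rz -0.0004 shift [ 1.   0.3 17.3] tilt [0.0017 0.    ]
-87 [315.5 244.2]
-43 [315.4 265.5]
[315.88849986 233.65029516]
```

View pics/c4.png

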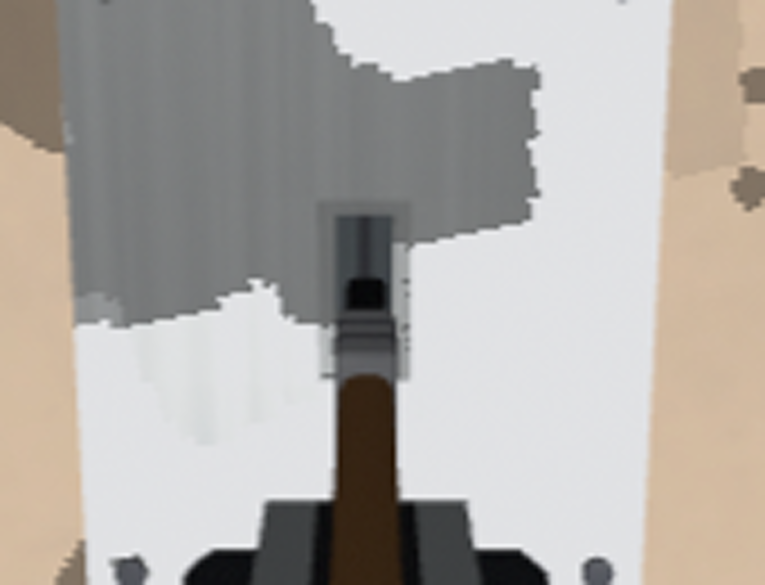

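Run:
```python
from h import *
c=np.load('w4.npy',allow_pickle=True).item(); f=lambda p,z:at(c,(p[0]/4.5+234.61,p[1]/4.5+169.61),z)[:2]
S=np.array([f(p,90) for p in [(318,203),(411,203),(408,378),(321,378)]]); print(S.round(1).tolist(),S.mean(0))
a=S[3]-S[0]+S[2]-S[1];b=S[1]-S[0]+S[2]-S[3];print(np.degrees(np.arctan2(a[1],a[0])),np.degrees(np.arctan2(b[1],b[0]))-90,np.hypot(*a)/2,np.hypot(*b)/2)
# near-face bottom edge of bristles, z=115 : 10 mm toward camera from origin
R=r.sense()['tool_rot']; e=f((366,279),115.3); print('tip',e-10*R[:2,0], 'ferr', f((366,318),137)-11*R[:2,0], r.sense()['eef_pos'])
goto((*S.mean(0),185),166.8)
```

```text
[[531.2, 113.2], [534.8, 128.5], [564.9, 121.2], [561.4, 106.4]] [548.08953539 117.34204555]
-13.156546315006892 -13.159697952962375 30.974683968743882 15.412940686095151
tip [549.4570893  117.23967471] ferr [550.60237541 116.94385112] [548.3583193  117.09477137 202.22727122]
rz -0.0005 shift [ 0.3  0.2 17.2] tilt [0.0017 0.    ]
```

drive_tool(plan=[{"rotation":[0,0,0],"xyz":[1.0,0.2,15],"jaw":-1},{"rotation":[0,0,0],"xyz":[0,0,10],"jaw":-1},{"rotation":[0,0,0],"xyz":[0,0,6],"jaw":-1},{"rotation":[0,0,0],"xyz":[0,0,6],"jaw":-1},{"rotation":[0,0,0],"xyz":[0,0,0],"jaw":-1}])

```text
time: 10.9
eef_pos: [546.6, 117.8, 163.7]
tool_rot: [[-0.974, 0.228, -0.001], [0.228, 0.974, -0.0], [0.001, -0.0, -1.0]]
contact_force: [-0.5, 0.1, 0.3]
grip_width: 6.8
gripper_force: 48.8
```

drive_tool(plan=[{"rotation":[0,0,0],"xyz":[0,0,4],"jaw":-1},{"rotation":[0,0,0],"xyz":[0,0,4],"jaw":-1},{"rotation":[0,0,0],"xyz":[0,0,4],"jaw":-1},{"rotation":[0,0,0],"xyz":[0,0,4],"jaw":-1},{"rotation":[0,0,0],"xyz":[0,0,0],"jaw":-1},{"rotation":[0,0,0],"xyz":[0,0,0],"jaw":-1}])

```text
time: 11.65
eef_pos: [547.0, 117.8, 148.4]
tool_rot: [[-0.974, 0.228, 0.0], [0.228, 0.974, 0.0], [-0.0, 0.0, -1.0]]
contact_force: [0.0, -0.3, 0.4]
grip_width: 6.5
gripper_force: 48.8
```

Run:
```python
from h import *
q=r.sense();print(q['eef_pos'],q['contact_force'],q['wrist_torque'],q['tool_rot'])
goto((548.1,117.4,115),166.84)
```

```text
[546.97830388 117.81565308 148.37990381] [ 0.04481207 -0.31504194  0.4035206 ] [ 0.0833617  -0.02579151 -0.01086088] [[-9.73577451e-01  2.28357024e-01  1.31187551e-04]
 [ 2.28357029e-01  9.73577458e-01  2.82471321e-05]
 [-1.21270812e-04  5.74583704e-05 -9.99999991e-01]]
rz -0.0007 shift [-1.2 -0.2 33.4] tilt [0.0001 0.    ]
```

The ferrule has gone in with no force, so I carry on down.

drive_tool(plan=[{"rotation":[0,0,0],"xyz":[-0.5,-0.1,5],"jaw":-1},{"rotation":[0,0,0],"xyz":[0,0,6],"jaw":-1},{"rotation":[0,0,0],"xyz":[0,0,6],"jaw":-1},{"rotation":[0,0,0],"xyz":[0,0,6],"jaw":-1},{"rotation":[0,0,0],"xyz":[0,0,6],"jaw":-1},{"rotation":[0,0,0],"xyz":[0,0,4],"jaw":-1},{"rotation":[0,0,0],"xyz":[0,0,0],"jaw":-1},{"rotation":[0,0,0],"xyz":[0,0,0],"jaw":-1},{"rotation":[0,0,0],"xyz":[0,0,0],"jaw":-1},{"rotation":[0,0,0],"xyz":[0,0,0],"jaw":-1},{"rotation":[0,0,0],"xyz":[0,0,0],"jaw":-1}])

```text
time: 13.02
eef_pos: [547.4, 117.6, 115.4]
tool_rot: [[-0.974, 0.228, 0.0], [0.228, 0.974, 0.0], [-0.0, 0.0, -1.0]]
contact_force: [-0.3, 0.2, -0.3]
grip_width: 5.9
gripper_force: 48.8
```

Run:
```python
from h import *
q=r.sense();print(q['eef_pos'],q['contact_force'],q['wrist_torque'],q['joint_vel'].round(2))
a=shot('wrist','w5.png'); s=shot('side','s5.png')
cs=calibration('side')
o=np.zeros((520,800,3),np.uint8); o[:480,:400]=cv2.resize(a[160:400,220:420,::-1],None,fx=2,fy=2); o[:520,410:790]=cv2.resize(s[150:280,260:355,::-1],None,fx=4,fy=4)
cv2.imwrite('pics/c5.png',o)
```

```text
[547.42107077 117.59934164 115.43981465] [-0.26061058  0.24273651 -0.28637964] [ 0.00555924 -0.033961   -0.01401301] [-0.01  0.04  0.06  0.   -0.02  0.08]
```

View pics/c5.png

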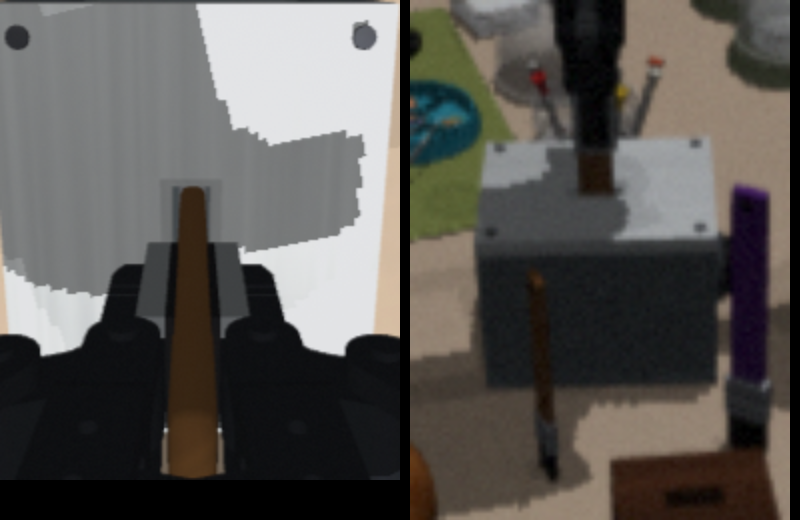

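The picture shows only the wooden handle above the slot, at crop (192,190), so the ferrule is below the top. The box and the other two brushes look undisturbed. No force and no motion, so I hand in.

```bash
python3 -c "
from cell import r
print(r.close_job())"
```

```text
the job is handed in; nothing more can be done
None
```

I handed the job in at about 13 s: the brush was dipped twice in the jar (bristle tips about 3 mm above the inner floor, and at the rim between dips) and is now held upright and still in the suction box slot, ferrule about 18 mm below the top and bristles about 22 mm above the floor.

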